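# Hang two gap gauges on one hook, larger first

## Robot

A 6-joint arm with a two-finger parallel gripper is mounted at the origin on a cart in front of the work surface, level with it; the furniture and walls round the work are solid. World frame = base frame: x ahead of the robot, y to its left, z up, the work surface at z = 0. Lengths are in m, angles in rad, forces in N, time in s.
With the tool pointing down it reaches from about 0.3 to 0.75 m from the base axis. Payload 8.5 kg.
Tool frame: the origin (TCP) lies on the centre line of the jaws, within the pads' length; the fingertips stand env.tips_ahead ahead of it and the grasp point (between the pads) lies 6 mm ahead of it (env.tips_ahead is the distance from the TCP to the fingertips, in m); z points along the fingers, x is the direction in which the jaws open and shut, and the axes are right-handed (so a half turn about z gives the same grasp; the last joint's range is limited). The gripper opens to 88 mm and grips with 3 to 60 N. Pads are 18 mm wide; open, the fingers measure 123 mm over their backs; the gripper's body (75 mm by 187 mm) begins 45 mm behind the grasp point.
Start: joints at [0.97, 0.381, 1.297, -0, 1.464, -0.215], TCP at [0.207, 0.51, 0.264] pointing down, gripper open.
Joint ranges: [-3.11, 3.11], [-0.89, 2.33], [0.22, 2.48], [-1.42, 4.56], [0.17, 2.85], [-2.88, 2.88]. Speed limits (rad/s): [2.39, 2.39, 3.14, 3.14, 3.14, 3.14].

## Interface

Orientations are given as a rotation vector (axis times angle).
In Python, from rig import telemetry, camera, finish_job, env gives the robot as it stands.
- The arm moves only by the tool arm_command, never from a script. Its arguments are lists of equal length, an entry for each row: "xyz": the shift along the tool's x, y, z in m, a list of three; "twist": the turn, a rotation vector about the tool's x, y, z in degrees, a list of three. A call has 1 to 10 rows; each row is the pose to reach, as a shift and turn from the pose commanded when the call began, along the tool's axes at that moment; what a row does not reach only later rows make up. A row lasts 1/12 s, in which the tool goes at most 41.7 mm and 7.16 degrees, less where a joint would pass 70% of its speed; a pose out of reach is approached as far as the arm can. A call with a gripper value outside its range is refused whole. "hand" is the closure in counts, from 0 (fully open) to 255 (shut), set as the call begins (left out, the last holds). The fingers move at their own pace and stop on an object; "grip_force" is the grip in N (left out, the last holds). Time passes only in rows, so rows that repeat a pose let the fingers close. It gives the time, the measured TCP pose, the force and the opening at its end, in the units of the state.
- telemetry.sense(): the state, without advancing time (a new reading comes with each control period).
- camera(name): name is "scene" or "side" or "wrist"; returns a dict with "image" (480x640x3 uint8, red, green, blue), "z_map" (480x640 float32, m along the optical axis (not along the pixel's ray), 0 where there is no reading), "vfov" (degrees; the focal length in pixels is half the picture's height over the tangent of half this angle, whatever the lens; pixels are square), "cx", "cy" (the principal point, pixels), "k1" (the pictures are not rectified: a ray, as slopes to the right and down, at radius r is drawn at 1 + k1 r^2 times it, then the intrinsics apply), "xyz" and "rotation" of the camera in the world. Camera axes: x right, y up, looking along -z (the intrinsics and any distortion apply to the point x, -y, -z); pixel columns grow to the right and rows downward; lengths in m; the calibration is good to about 2 mm. A picture is of the moment at which its call begins.
- finish_job(): hands the job in, once; it reports no verdict.
The state is a dict: "time": time; "joint_positions": joint angles; "dq": joint speeds; "joint_torque": joint torques, N m; "eef_pos": TCP position; "ee_rot": TCP orientation; "ft_force": force on the tool from outside, world axes, zero at the start; "moment": the same for the moment, N m; "width": opening from 0.0 (shut) to 1.0 (fully open).
Only numpy, scipy, OpenCV 4.12 (cv2) and the standard library are available. Lean on these libraries where they do the work, as an engineer would, in place of code of your own. Each camera call takes 0.05 s, during which the arm holds its last target. There are 200 camera calls.

## Task

Put the two gap gauges that have an open eye in the handle away on the hook stand: hang the larger one first, towards the post, then the smaller one in front of it, nearer the tip. Both must hang freely by their eyes from the hook's level arm, their plates square across it. Leave the gauge with the solid handle standing in the wooden rack.

Things in the scene. Friction and masses are not known exactly. Their poses are not given: they have to be found in the camera images.
- large_gauge: Larger eyed gap gauge: loose steel horseshoe plate, 10 mm thick (x), 110 wide (y), 0.25-0.45 kg, standing legs down. Handle: open eye, 44 wide outside, 30 wide x 40 high inside, upright side bars 7 wide; grip across both bars (y) 20 below the origin. Origin: middle of the underside of the eye's top bar (rests on the hook; bar 8 thick); shoulders 62 below, feet 146 below. Front and back alike.
- small_gauge: Smaller eyed gap gauge: same shape, same eye, grip and axes (x through the 10 mm plate, y across, z up) as the larger one, but 70 mm wide, shoulders 62 and feet 106 mm below the origin, 0.14-0.26 kg. Origin: middle of the underside of the eye's top bar.
- solid_gauge: Third steel gap gauge, 90 mm wide, 10 thick, whose handle is a solid flat tab 30 mm wide with no eye: stays in the rack. Origin in the tab, 7 mm below its top, 126 above its feet; x through the plate, y across, z up.
- rack: Fixed light wooden block, 180 (x) x 130 (y) x 45 mm high, with three slots across it (along y) at x = -55, 0, +55 mm, 13 mm wide, 30 deep, open at the ends; one gauge stands in each, in any order, plate along the slot. Lift a gauge 40 mm straight up to free it, 160 mm to pass over the others. Origin: centre of the underside.
- hook_stand: Fixed steel stand: foot 150x100x12 mm, post, level round arm 8 mm thick along -x. Origin on the post's axis, level with the arm's top, 199 mm over the bench; z up. Arm is level from 10 to 122 mm from the post's axis, then an upturned tip, ending at 136, 12 mm higher; nothing else higher. Pass the eye over the tip along +x, its top bar 22 mm above the arm, plate square to it, then lower.
Not all that is in view belongs to the job. What is shaped like the small_gauge but yellow is not meant.

How it is judged:
On the way, in this order (a step that is already met when the one before it is completed fails the run):
1. the larger eyed gauge hangs on the hook, released, while the smaller one still stands in the rack (x of large_gauge in the frame of hook_stand between -0.122 and -0.006 m and y of large_gauge in the frame of hook_stand between -0.015 and 0.015 m and z of large_gauge in the frame of hook_stand between -0.01 and 0.01 m and angle between large_gauge's own z axis and vertical below 0.35 rad and contact force between large_gauge and hook_stand above 0.5 N and contact force between large_gauge and the fingers below 0.1 N and distance of small_gauge from where it was at the start of the episode below 0.03 m), for 0.2 s.
2. the smaller eyed gauge hangs on the same hook, released, in front of the larger one (x of small_gauge in the frame of hook_stand between -0.122 and -0.006 m and y of small_gauge in the frame of hook_stand between -0.015 and 0.015 m and z of small_gauge in the frame of hook_stand between -0.01 and 0.01 m and angle between small_gauge's own z axis and vertical below 0.35 rad and contact force between small_gauge and hook_stand above 0.5 N and contact force between small_gauge and the fingers below 0.1 N and ((x of hook_stand in the frame of large_gauge above 0 m and x of small_gauge in the frame of large_gauge below -0.008 m) or (x of hook_stand in the frame of large_gauge below 0 m and x of small_gauge in the frame of large_gauge above 0.008 m))), for 0.2 s.
At the end, for the whole second after the job is handed in: Both eyed gauges hang at rest by their eyes from the arm, origins within 10 mm of the arm's top and 15 mm of its centre line, upright within 20 degrees, square within 34, released, the larger nearer the post by 8 mm or more; the solid-handled gauge is within 30 mm of its place (all of step 2 and x of large_gauge in the frame of hook_stand between -0.122 and -0.006 m and y of large_gauge in the frame of hook_stand between -0.015 and 0.015 m and z of large_gauge in the frame of hook_stand between -0.01 and 0.01 m and angle between large_gauge's own z axis and vertical below 0.35 rad and contact force between large_gauge and hook_stand above 0.5 N and contact force between large_gauge and the fingers below 0.1 N and angle between the x axis of each of large_gauge, small_gauge and the x axis of hook_stand, either way round below 0.6 rad and linear speed of each of large_gauge, small_gauge below 0.03 m/s and distance of solid_gauge from where it was at the start of the episode below 0.03 m); the robot touches nothing.
It fails at once if the gauge with the solid handle is taken from its place in the rack or knocked over (distance of solid_gauge from where it was at the start of the episode above 0.03 m).
It also fails if it takes over 64 s, if anything falls off the work surface, if the arm or the gripper's body presses on something with over 40 N, if the wrist force passes 120 N, or if a joint passes its speed limit or range.

## Working session

There is one attempt and no reset: what is moved stays moved. The work goes in short steps, Python scripts to look and compute and a tool call to move; the robot and the scene stay as the last step left them, time stands still between calls to the robot, and variables do not carry over. Pictures are saved under pics/ and viewed, about 8 in all and at most 12, crops included, and the job is handed in when it is done.

Besides the shell and the picture viewer there is one more tool, called after "Request:" as a command line: name --argument value ..., lists and objects as JSON in quotes. arm_command: Moves the arm, as the interface text tells. Its arguments: {"type":"object","properties":{"xyz":{"type":"array"},"twist":{"type":"array"},"hand":{"type":"number"},"grip_force":{"type":"number"}},"required":["xyz","twist"]}

```bash
ls; mkdir -p pics; cat > h.py <<'E'
import numpy as np, cv2
from rig import telemetry, camera, finish_job, env
from scipy.spatial.transform import Rotation as R
def rot(c):
    r=np.array(c["rotation"],float)
    return r if r.shape==(3,3) else (R.from_rotvec(r).as_matrix() if r.size==3 else R.from_quat(r).as_matrix())
def cloud(c):
    z=c["z_map"]; H,W=z.shape; f=H/2/np.tan(np.radians(c["vfov"])/2)
    u,v=np.meshgrid(np.arange(W),np.arange(H))
    x=(u-c["cx"])/f; y=(v-c["cy"])/f; a,b=x.copy(),y.copy()
    for _ in range(8):
        s=1+c["k1"]*(a*a+b*b); a,b=x/s,y/s
    P=np.stack([a*z,-b*z,-z],-1)@rot(c).T+np.array(c["xyz"])
    P[z==0]=np.nan
    return P
E
python3 - <<'E'
from h import *
for n in("scene","side","wrist"):
    c=camera(n); cv2.imwrite(f"pics/{n}0.png",c["image"][...,::-1]); np.save(f"pics/{n}0.npy",cloud(c))
    print(n,c["xyz"],c["rotation"],c["vfov"],c["k1"])
print(telemetry.sense(), env.tips_ahead)
E
```

```text
pics
scene [ 0.01116253 -0.44129174  0.50453284] [ 1.06054112 -0.45849118 -0.77155618] 54.94980064171875 -0.011905570509510594
side [0.49957246 0.95915546 0.64729308] [ 0.0577153  -1.52624441 -2.66593586] 46.12372705355124 0.044914017287374035
wrist [0.1430888  0.53655466 0.38330445] [-0.24166804 -0.16183266  1.17742287] 61.270058829242494 -0.07408747840369934
{'time': 0.15, 'joint_positions': array([ 9.69682200e-01,  3.81056124e-01,  1.29799891e+00, -2.99099616e-05,
        1.46357829e+00, -2.15292159e-01]), 'dq': array([-0.00188845, -0.00182571, -0.00165283, -0.00132049, -0.00170374,
        0.00153477]), 'joint_torque': array([ 2.09093450e-03, -4.38082695e+01, -2.24618286e+01,  7.13626016e-02,
        3.43163882e-02, -8.22862444e-05]), 'eef_pos': array([0.20688341, 0.5094251 , 0.26330119]), 'ee_rot': array([ 2.60577781e+00,  1.75412153e+00, -1.50236737e-03]), 'ft_force': array([-0.65704845,  0.24061075, -0.71207781]), 'moment': array([ 0.03870335, -0.06398237,  0.06513325]), 'width': 0.9980335339035563} 0.025
```

View pics/scene0.png

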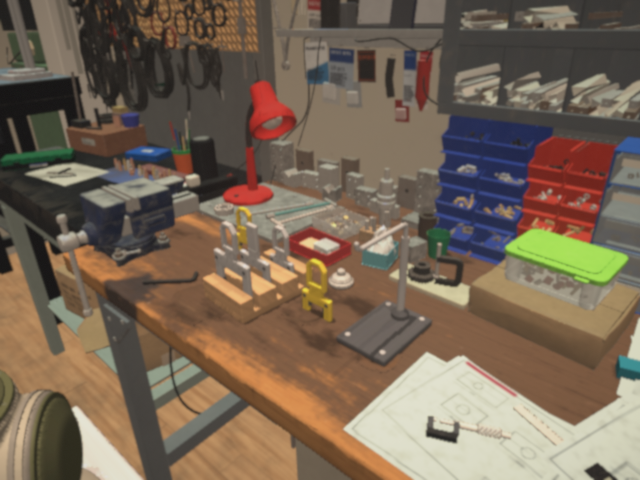

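View pics/side0.png

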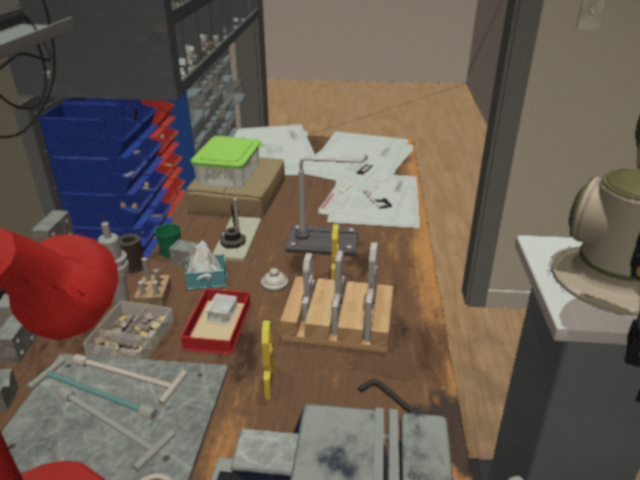

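Scene view: the wooden rack is at about (255,285) with three steel gauges, handles near (222,238), (252,240) and (282,235). The hook stand's post is at (403,270), and its arm points to a tip near (360,248). Candidates for "small eyed gauge" are the three steel gauges, the yellow decoy at (318,290) and the yellow decoy at (243,228). I rule out the yellow ones. Next comes a close crop and 3D points.

```bash
python3 - <<'E'
from h import *
a=cv2.imread("pics/scene0.png")[200:360,190:440]; b=cv2.imread("pics/side0.png")[140:360,270:410]
a=cv2.resize(a,None,fx=2,fy=2,interpolation=3); b=cv2.resize(b,None,fx=2,fy=2,interpolation=3)
w=np.zeros((440,780,3),np.uint8); w[:320,:500]=a; w[:440,500:780]=b; cv2.imwrite("pics/crop.png",w)
for n in("scene0","side0"):
    P=np.load(f"pics/{n}.npy"); im=cv2.imread(f"pics/{n}.png")
    hsv=cv2.cvtColor(im,cv2.COLOR_BGR2HSV)
    # rack bounding: wood top z ~0.045
    ok=(P[...,0]>.1)&(P[...,0]<.9)&(P[...,1]>-.5)&(P[...,1]<.6)
    top=ok&(abs(P[...,2]-.045)<.006)&(hsv[...,1]>70)
    k,l,s,ce=cv2.connectedComponentsWithStats(top.astype(np.uint8))
    for i in range(1,k):
        if s[i,4]>60: print(n,"top",s[i],P[l==i].mean(0).round(3))
    g=ok&(P[...,2]>.06)&(P[...,2]<.3)
    k,l,s,ce=cv2.connectedComponentsWithStats(g.astype(np.uint8))
    for i in range(1,k):
        if s[i,4]>40: q=P[l==i]; print(n,"obj",s[i],q.mean(0).round(3),q.min(0).round(3),q.max(0).round(3))
E
```

```text
scene0 top [428 237  22   8  78] [ 0.879 -0.034  0.046]
scene0 top [260 255  38  31 451] [0.558 0.142 0.045]
scene0 top [287 256  19  19 174] [0.602 0.134 0.045]
scene0 top [203 268  50  39 843] [0.46  0.181 0.045]
scene0 top [251 272  26  26 380] [0.502 0.137 0.045]
scene0 top [302 288  31  17 166] [0.542 0.031 0.044]
scene0 top [ 469  288  170   64 1093] [ 0.719 -0.312  0.045]
scene0 obj [ 245  102   52   81 1781] [0.848 0.477 0.229] [0.779 0.38  0.06 ] [0.9   0.592 0.3  ]
scene0 obj [  56  175  144   75 5261] [0.468 0.537 0.11 ] [0.311 0.495 0.06 ] [0.655 0.6   0.15 ]
scene0 obj [235 206  36  67 913] [0.551 0.215 0.095] [0.522 0.14  0.06 ] [0.638 0.351 0.15 ]
scene0 obj [613 215  27   8  52] [ 0.895 -0.362  0.182] [ 0.892 -0.382  0.181] [ 0.9   -0.343  0.183]
scene0 obj [ 214  221   38   66 1078] [0.473 0.18  0.108] [0.466 0.13  0.06 ] [0.486 0.242 0.171]
scene0 obj [354 222  56  73 957] [ 0.611 -0.081  0.145] [ 0.488 -0.103  0.06 ] [0.813 0.075 0.212]
scene0 obj [272 225  18  38 412] [0.583 0.161 0.096] [0.577 0.139 0.06 ] [0.592 0.188 0.13 ]
scene0 obj [  471   228   168   112 1
[... 1343 characters left out ...]
0.071] [0.779 0.055 0.06 ] [0.82  0.086 0.083]
side0 obj [364 243  13  79 578] [0.477 0.211 0.118] [0.466 0.137 0.06 ] [0.485 0.245 0.172]
side0 obj [302 253  11  50 389] [0.583 0.175 0.098] [0.577 0.136 0.06 ] [0.59  0.201 0.132]
side0 obj [141 258   7  10  52] [0.891 0.117 0.069] [0.887 0.109 0.06 ] [0.897 0.121 0.077]
side0 obj [262 321  10  44 380] [0.627 0.341 0.092] [0.621 0.309 0.06 ] [0.634 0.355 0.118]
side0 obj [  211   404   243    76 13842] [0.507 0.555 0.144] [0.385 0.5   0.089] [0.652 0.599 0.152]
side0 obj [  0 431  23  49 580] [0.864 0.582 0.122] [0.861 0.57  0.081] [0.87  0.593 0.162]
side0 obj [508 476  15   4  41] [0.329 0.567 0.133] [0.323 0.563 0.129] [0.336 0.57  0.134]
```

View pics/crop.png

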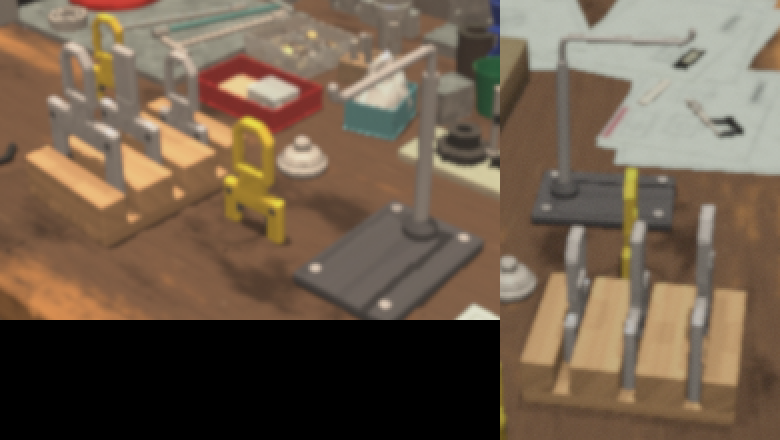

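The crop confirms it. The large eyed gauge is the near one (x≈0.475, top 0.171), the solid tab is in the middle slot (x≈0.53) and the small eyed gauge is in the far slot (x≈0.583, top 0.13). The yellow decoys stand outside the rack. Next I fit poses for the gauges, the arm and the post.

```bash
python3 - <<'E'
from h import *
def line(q,name):
    q=q[~np.isnan(q).any(1)]
    vx,vy,x,y=cv2.fitLine(q[:,:2].astype(np.float32),cv2.DIST_HUBER,0,.01,.01).ravel()
    t=(q[:,:2]-[x,y])@[vx,vy]; 
    print(name,len(q),"ang",np.degrees(np.arctan2(vy,vx)).round(2),"mid",(np.array([x,y])).round(4),"ends",[(np.array([x,y])+k*np.array([vx,vy])).round(4) for k in np.percentile(t,[1,99])],"z",np.percentile(q[:,2],[1,50,99]).round(4))
for n in("scene0","side0"):
    P=np.load(f"pics/{n}.npy").reshape(-1,3); hs=cv2.cvtColor(cv2.imread(f"pics/{n}.png"),cv2.COLOR_BGR2HSV).reshape(-1,3)
    def box(x0,x1,y0,y1,z0,z1): return (P[:,0]>x0)&(P[:,0]<x1)&(P[:,1]>y0)&(P[:,1]<y1)&(P[:,2]>z0)&(P[:,2]<z1)
    gr=hs[:,1]<70
    line(P[box(.44,.50,.1,.27,.06,.18)&gr],n+" large all"); line(P[box(.44,.50,.1,.27,.115,.18)&gr],n+" large eye")
    line(P[box(.565,.61,.1,.27,.055,.18)&gr],n+" small all");line(P[box(.565,.61,.1,.27,.08,.14)&gr],n+" small eye")
    line(P[box(.50,.55,.1,.27,.06,.18)&gr],n+" solid all");line(P[box(.50,.55,.1,.27,.115,.18)&gr],n+" solid tab")
    line(P[box(.47,.64,-.13,-.05,.185,.22)],n+" arm"); 
    line(P[box(.47,.54,-.13,-.05,.16,.23)],n+" tip")
    q=P[box(.58,.66,-.13,-.05,.05,.18)]; print(n,"post",np.median(q,0).round(4),q.min(0).round(3),q.max(0).round(3))
E
```

```text
scene0 large all 968 ang 85.1 mid [0.4718 0.1754] ends [array([0.4681, 0.132 ]), array([0.4771, 0.2374])] z [0.0615 0.0987 0.1696]
scene0 large eye 339 ang 85.97 mid [0.4738 0.1798] ends [array([0.4727, 0.1635]), array([0.4757, 0.2067])] z [0.1153 0.1408 0.17  ]
scene0 small all 440 ang 85.25 mid [0.5817 0.161 ] ends [array([0.5793, 0.1321]), array([0.5841, 0.1898])] z [0.0561 0.0886 0.1297]
scene0 small eye 282 ang 84.49 mid [0.5814 0.1509] ends [array([0.5805, 0.1415]), array([0.5848, 0.1864])] z [0.0803 0.1059 0.1298]
scene0 solid all 659 ang 86.49 mid [0.5275 0.1782] ends [array([0.5252, 0.1414]), array([0.5305, 0.2263])] z [0.0602 0.0883 0.1486]
scene0 solid tab 197 ang -88.89 mid [0.5281 0.1809] ends [array([0.5278, 0.1963]), array([0.5283, 0.1693])] z [0.1154 0.1343 0.1491]
scene0 arm 343 ang -1.73 mid [ 0.546  -0.0953] ends [array([ 0.489 , -0.0936]), array([ 0.6233, -0.0977])] z [0.1866 0.1978 0.2105]
scene0 tip 158 ang -2.11 mid [ 0.5102 -0.0939] ends [array([ 0.4882, -0.0931]), array([ 0.5394, -0.095 ])] z [0.1927 0.1984 0.2113]
scene0 post [ 0.6195 -0.0979  0.1169] [ 0.61
[... 470 characters left out ...]
5826 0.1718] ends [array([0.5783, 0.1466]), array([0.5856, 0.1898])] z [0.0807 0.1088 0.1316]
side0 solid all 478 ang 80.68 mid [0.5294 0.2006] ends [array([0.5212, 0.1509]), array([0.5346, 0.2321])] z [0.0609 0.0957 0.1502]
side0 solid tab 172 ang 76.11 mid [0.529  0.1948] ends [array([0.5242, 0.1752]), array([0.5312, 0.2036])] z [0.1154 0.1399 0.1506]
side0 arm 291 ang -1.53 mid [ 0.5555 -0.0892] ends [array([ 0.4892, -0.0874]), array([ 0.6254, -0.0911])] z [0.1866 0.198  0.2107]
side0 tip 115 ang -1.19 mid [ 0.5045 -0.0879] ends [array([ 0.489 , -0.0876]), array([ 0.5385, -0.0886])] z [0.1932 0.1987 0.212 ]
side0 post [ 0.6225 -0.0884  0.1147] [ 0.616 -0.097  0.05 ] [ 0.631 -0.082  0.179]
```

```bash
cat >> h.py <<'E'
def go(x,y,z,yaw):
    "shift (mm) and twist (deg) in tool axes to reach TCP xyz, tool pointing down, tool x at yaw deg"
    s=telemetry.sense(); Rt=R.from_rotvec(s["ee_rot"]); T=R.from_euler('z',yaw,degrees=True)*R.from_euler('x',180,degrees=True)
    d=Rt.inv().apply(np.array([x,y,z])-s["eef_pos"])*1000; w=np.degrees((Rt.inv()*T).as_rotvec())
    print("t",round(s["time"],2),"pos",s["eef_pos"].round(4),"shift",d.round(1),"twist",w.round(2),"F",s["ft_force"].round(1),"w",round(s["width"],3))
E
python3 -c "
from h import *
go(.478,.187,.27,85)"
```

```text
t 0.15 pos [0.2069 0.5094 0.2633] shift [-196.7  372.5   -6.6] twist [ -0.02   0.06 -17.11] F [-0.7  0.2 -0.7] w 0.998
```

Request:
arm_command --xyz '[[-0.018,0.034,-0.001],[-0.036,0.068,-0.001],[-0.054,0.102,-0.002],[-0.072,0.136,-0.003],[-0.09,0.17,-0.003],[-0.108,0.204,-0.004],[-0.126,0.238,-0.005],[-0.144,0.272,-0.006],[-0.162,0.306,-0.006],[-0.18,0.34,-0.0065]]' --twist '[[0,0,-2],[0,0,-4],[0,0,-6],[0,0,-8],[0,0,-10],[0,0,-12],[0,0,-14],[0,0,-16],[0,0,-17.1],[0,0,-17.1]]'

```text
time: 0.98
eef_pos: [0.455, 0.2131, 0.2702]
ee_rot: [-2.315, -2.123, 0.0]
ft_force: [1.1, 1.1, -0.3]
width: 1.0
```

```bash
python3 - <<'E'
from h import *
go(.478,.187,.27,85)
c=camera("wrist"); cv2.imwrite("pics/w1.png",c["image"][...,::-1]); P=cloud(c); np.save("pics/w1.npy",P)
Q=P.reshape(-1,3)
for n,x0,x1,z0,z1 in(("large top",.45,.505,.16,.18),("small top",.56,.61,.12,.14),("solid top",.51,.55,.14,.16),("large sh",.45,.505,.09,.105),("small sh",.56,.61,.05,.065),("solid sh",.50,.555,.07,.1)):
    q=Q[(Q[:,0]>x0)&(Q[:,0]<x1)&(Q[:,1]>.08)&(Q[:,1]<.28)&(Q[:,2]>z0)&(Q[:,2]<z1)]
    if len(q)>20: print(n,len(q),cv2.minAreaRect(q[:,:2].astype(np.float32)),np.median(q,0).round(4))
E
```

```text
t 0.98 pos [0.455  0.2131 0.2702] shift [-24.   25.1   0.2] twist [-0.02  0.    0.05] F [ 1.1  1.1 -0.3] w 1.0
large top 1043 ((0.476039856672287, 0.18835128843784332), (0.03579680249094963, 0.010487244464457035), 85.05126190185547) [0.4751 0.1889 0.1672]
small top 301 ((0.5854279398918152, 0.16626641154289246), (0.03537089750170708, 0.008640732616186142), 84.33006286621094) [0.5859 0.1668 0.128 ]
solid top 637 ((0.5297679305076599, 0.18689465522766113), (0.029332749545574188, 0.009211274795234203), 85.66289520263672) [0.5285 0.1869 0.1464]
large sh 1563 ((0.4758555293083191, 0.18796104192733765), (0.10970239341259003, 0.010289848782122135), 84.95555877685547) [0.4739 0.1907 0.0975]
small sh 363 ((0.5827077031135559, 0.16609929502010345), (0.06848160922527313, 0.010397937148809433), 85.91351318359375) [0.5801 0.1461 0.0573]
solid sh 1463 ((0.5307881832122803, 0.18708296120166779), (0.08918233215808868, 0.010442844592034817), 84.21479034423828) [0.5276 0.1877 0.078 ]
```

Request:
arm_command --xyz '[[-0.0116,0.0116,0],[-0.0232,0.0231,0],[-0.0232,0.0231,0.02],[-0.0232,0.0231,0.045],[-0.0232,0.0231,0.07],[-0.0232,0.0231,0.095],[-0.0232,0.0231,0.113],[-0.0232,0.0231,0.123],[-0.0232,0.0231,0.123]]' --twist '[[0,0,0],[0,0,0],[0,0,0],[0,0,0],[0,0,0],[0,0,0],[0,0,0],[0,0,0],[0,0,0]]'

```text
time: 1.78
eef_pos: [0.4742, 0.1896, 0.1451]
ee_rot: [-2.315, -2.12, 0.006]
ft_force: [0.1, 0.4, 0.4]
width: 1.002
```

Request:
arm_command --xyz '[[0,0,0],[0,0,0],[0,0,0],[0,0,0],[0,0,0],[0,0,0],[0,0,0],[0,0,0]]' --twist '[[0,0,0],[0,0,0],[0,0,0],[0,0,0],[0,0,0],[0,0,0],[0,0,0],[0,0,0]]' --hand 255 --grip_force 40

```text
time: 2.45
eef_pos: [0.4753, 0.1896, 0.1474]
ee_rot: [2.316, 2.122, 0.0]
ft_force: [-1.1, -1.0, 1.3]
width: 0.491
```

Request:
arm_command --xyz '[[0,0,-0.01],[0,0,-0.025],[0,0,-0.04],[0,0,-0.06],[0,0,-0.08],[0,0,-0.095],[0,0,-0.1],[0,0,-0.1]]' --twist '[[0,0,0],[0,0,0],[0,0,0],[0,0,0],[0,0,0],[0,0,0],[0,0,0],[0,0,0]]'

```text
time: 3.12
eef_pos: [0.4753, 0.1898, 0.2478]
ee_rot: [2.316, 2.122, 0.002]
ft_force: [0.2, -0.2, -2.2]
width: 0.495
```

```bash
python3 -c "
from h import *
go(.44,-.09,.24,88.4)"
```

```text
t 3.12 pos [0.4753 0.1898 0.2478] shift [-281.8  -10.8    7.7] twist [ 0.08 -0.02 -3.4 ] F [ 0.2 -0.2 -2.2] w 0.495
```

Request:
arm_command --xyz '[[-0.012,-0.004,0],[-0.036,-0.008,0],[-0.066,-0.0108,0],[-0.1,-0.0108,0],[-0.134,-0.0108,0],[-0.168,-0.0108,0],[-0.2,-0.0108,0],[-0.23,-0.0108,0],[-0.256,-0.0108,0.004],[-0.27,-0.0108,0.006]]' --twist '[[0,0,0],[0,0,-0.5],[0,0,-1],[0,0,-1.5],[0,0,-2],[0,0,-2.5],[0,0,-3],[0,0,-3.4],[0,0,-3.4],[0,0,-3.4]]'

```text
time: 3.95
eef_pos: [0.4395, -0.0809, 0.2397]
ee_rot: [-2.253, -2.186, 0.002]
ft_force: [-0.3, 0.7, -2.6]
width: 0.49
```

Request:
arm_command --xyz '[[-0.009,0,0.002],[-0.012,0,0.002],[-0.012,0,0.002],[-0.012,0,0.002]]' --twist '[[0,0,0],[0,0,0],[0,0,0],[0,0,0]]'

```text
time: 4.28
eef_pos: [0.4404, -0.0897, 0.239]
ee_rot: [-2.251, -2.19, -0.0]
ft_force: [0.3, -0.2, -2.0]
width: 0.495
```

```bash
python3 - <<'E'
from h import *
go(.43,-.09,.24,88.4)
for n in("scene","side","wrist"):
    c=camera(n); cv2.imwrite(f"pics/{n}2.png",c["image"][...,::-1]); np.save(f"pics/{n}2.npy",cloud(c))
    Q=cloud(c).reshape(-1,3)
    q=Q[(Q[:,0]>.41)&(Q[:,0]<.465)&(Q[:,1]>-.16)&(Q[:,1]<-.02)&(Q[:,2]>.08)&(Q[:,2]<.18)]
    if len(q)>50: print(n,len(q),q.min(0).round(3),q.max(0).round(3),cv2.minAreaRect(q[:,:2].astype(np.float32)))
    q=Q[(Q[:,0]>.47)&(Q[:,0]<.6)&(Q[:,1]>-.13)&(Q[:,1]<-.05)&(Q[:,2]>.19)&(Q[:,2]<.215)]
    if len(q)>50: print(n,len(q),cv2.minAreaRect(q[:,:2].astype(np.float32)),np.median(q,0))
a=np.hstack([cv2.imread("pics/scene2.png")[150:400,250:500],cv2.imread("pics/side2.png")[80:330,250:500]])
cv2.imwrite("pics/c2.png",cv2.resize(a,None,fx=1.6,fy=1.6,interpolation=3))
E
```

```text
t 4.28 pos [ 0.4404 -0.0897  0.239 ] shift [ -0.6 -10.4  -1. ] twist [-0.03 -0.03  0.02] F [ 0.3 -0.2 -2. ] w 0.495
scene 1468 [ 0.433 -0.147  0.107] [ 0.448 -0.036  0.18 ] ((0.4405968189239502, -0.09160539507865906), (0.1111493855714798, 0.011520985513925552), 87.88581085205078)
scene 240 ((0.5462312698364258, -0.09377899020910263), (0.007466941140592098, 0.10666411370038986), 88.4274673461914) [ 0.54488626 -0.09507169  0.19772483]
side 189 [ 0.437 -0.138  0.108] [ 0.448 -0.03   0.18 ] ((0.44134414196014404, -0.08363386243581772), (0.1080625131726265, 0.010569957084953785), 88.86333465576172)
side 234 ((0.5439594388008118, -0.08872226625680923), (0.011522520333528519, 0.11018170416355133), 88.8887939453125) [ 0.54058683 -0.08907955  0.19822099]
wrist 4322 [ 0.434 -0.144  0.11 ] [ 0.447 -0.035  0.18 ] ((0.44068336486816406, -0.08960138261318207), (0.10879821330308914, 0.01057345885783434), 88.50192260742188)
wrist 712 ((0.5047653913497925, -0.09020871669054031), (0.00789516232907772, 0.035381980240345), 89.11711883544922) [ 0.50686385 -0.09022206  0.19822331]
```

View pics/c2.png

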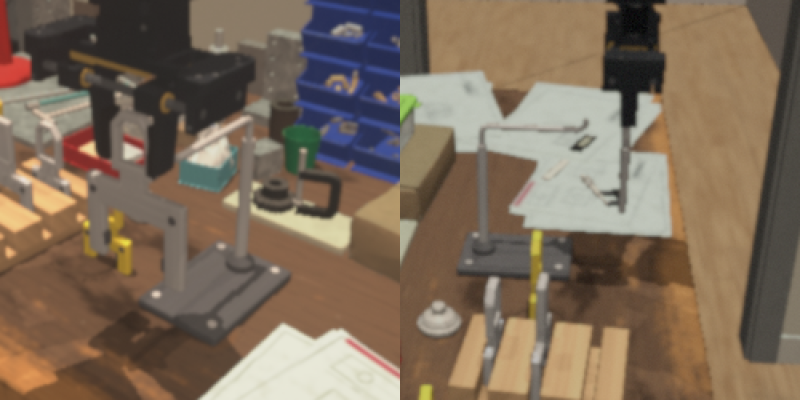

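The crop shows the large gauge held plumb in front of the upturned tip, with its eye level with the arm and the rest of the scene undisturbed. I lower it to passing height, then move along the arm.

Request:
arm_command --xyz '[[0.001,0,0.014],[0.001,0,0.028],[0.001,0.01,0.028],[0.001,0.03,0.028],[0.001,0.05,0.028],[0.001,0.07,0.028],[0.0015,0.09,0.028],[0.0015,0.11,0.028],[0.0015,0.125,0.028],[0.0015,0.135,0.028]]' --twist '[[0,0,0],[0,0,0],[0,0,0],[0,0,0],[0,0,0],[0,0,0],[0,0,0],[0,0,0],[0,0,0],[0,0,0]]'

```text
time: 5.27
eef_pos: [0.5777, -0.0921, 0.2116]
ee_rot: [2.251, 2.191, 0.001]
ft_force: [-0.8, -0.5, -3.5]
width: 0.494
```

Request:
arm_command --xyz '[[0,0.006,0],[0,0.009,0],[0,0.009,0],[0,0.009,0]]' --twist '[[0,0,0],[0,0,0],[0,0,0],[0,0,0]]'

```text
time: 5.6
eef_pos: [0.5844, -0.0927, 0.2114]
ee_rot: [-2.252, -2.19, 0.0]
ft_force: [-0.1, 0.3, -3.0]
width: 0.494
```

```bash
python3 - <<'E'
from h import *
go(.584,-.092,.185,88.4)
for n in("scene","side"):
    c=camera(n); cv2.imwrite(f"pics/{n}3.png",c["image"][...,::-1])
    Q=cloud(c).reshape(-1,3)
    q=Q[(Q[:,0]>.56)&(Q[:,0]<.605)&(Q[:,1]>-.16)&(Q[:,1]<-.02)&(Q[:,2]>.09)&(Q[:,2]<.155)]
    print(n,len(q),q.min(0).round(3),q.max(0).round(3),cv2.minAreaRect(q[:,:2].astype(np.float32)))
a=np.hstack([cv2.imread("pics/scene3.png")[170:370,280:480],cv2.imread("pics/side3.png")[100:300,230:430]])
cv2.imwrite("pics/c3.png",cv2.resize(a,None,fx=2,fy=2,interpolation=3))
E
```

```text
t 5.6 pos [ 0.5844 -0.0927  0.2114] shift [ 0.6 -0.4 26.4] twist [-0.01  0.    0.01] F [-0.1  0.3 -3. ] w 0.494
scene 1175 [ 0.577 -0.151  0.09 ] [ 0.59  -0.04   0.155] ((0.5836315751075745, -0.09520871937274933), (0.11091307550668716, 0.012382609769701958), 89.02669525146484)
side 273 [ 0.578 -0.145  0.09 ] [ 0.591 -0.033  0.155] ((0.5846293568611145, -0.08889971673488617), (0.11253947764635086, 0.010856134817004204), 88.08341217041016)
```

View pics/c3.png

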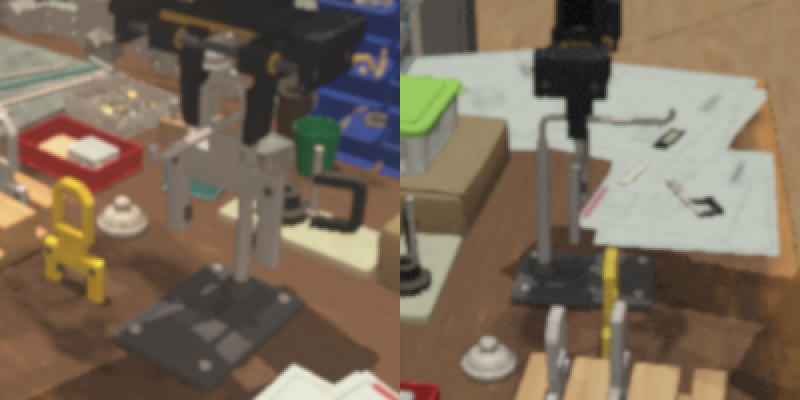

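The crop shows the arm passing through the eye of the large gauge (arm end at (165,155) in the left half), with the gauge close to the post. I lower until contact, then release.

Request:
arm_command --xyz '[[0,0,0.006],[0,0,0.012],[0,0,0.017],[0,0,0.021],[0,0,0.024],[0,0,0.025],[0,0,0.025]]' --twist '[[0,0,0],[0,0,0],[0,0,0],[0,0,0],[0,0,0],[0,0,0],[0,0,0]]'

```text
time: 6.28
eef_pos: [0.5845, -0.0928, 0.1859]
ee_rot: [-2.252, -2.19, 0.0]
ft_force: [-0.6, -0.2, -3.4]
width: 0.497
```

Request:
arm_command --xyz '[[0,0,0.001],[0,0,0.002],[0,0,0.002]]' --twist '[[0,0,0],[0,0,0],[0,0,0]]'

```text
time: 6.53
eef_pos: [0.5847, -0.0929, 0.1845]
ee_rot: [2.252, 2.19, 0.001]
ft_force: [-0.4, -0.5, -2.4]
width: 0.491
```

Request:
arm_command --xyz '[[0,0,0.001],[0,0,0.002],[0,0,0.002]]' --twist '[[0,0,0],[0,0,0],[0,0,0]]'

```text
time: 6.78
eef_pos: [0.585, -0.093, 0.1842]
ee_rot: [2.25, 2.188, 0.002]
ft_force: [-2.7, 1.3, 10.2]
width: 0.5
```

Contact (+10 N). I ease up 1 mm and open.

Request:
arm_command --xyz '[[0,0,-0.001],[0,0,-0.0015],[0,0,-0.0015]]' --twist '[[0,0,0],[0,0,0],[0,0,0]]'

```text
time: 7.03
eef_pos: [0.5848, -0.0929, 0.1843]
ee_rot: [2.252, 2.189, 0.001]
ft_force: [-0.1, 0.7, 4.4]
width: 0.495
```

Request:
arm_command --xyz '[[0,0,0],[0,0,0],[0,0,0],[0,0,0],[0,0,0],[0,0,0],[0,0,0]]' --twist '[[0,0,0],[0,0,0],[0,0,0],[0,0,0],[0,0,0],[0,0,0],[0,0,0]]' --hand 0

```text
time: 7.62
eef_pos: [0.5846, -0.0928, 0.1837]
ee_rot: [-2.252, -2.19, 0.0]
ft_force: [-0.2, 0.2, 0.6]
width: 0.992
```

Request:
arm_command --xyz '[[0,0,-0.01],[0,0,-0.03],[0,0,-0.06],[0,0,-0.09],[0,0,-0.12],[0,0,-0.12]]' --twist '[[0,0,0],[0,0,0],[0,0,0],[0,0,0],[0,0,0],[0,0,0]]'

```text
time: 8.12
eef_pos: [0.5856, -0.0931, 0.3108]
ee_rot: [2.245, 2.183, 0.007]
ft_force: [0.7, -0.0, -0.9]
width: 1.003
```

```bash
python3 - <<'E'
from h import *
go(.584,.166,.27,85)
for n in("scene","side","wrist"):
    c=camera(n); cv2.imwrite(f"pics/{n}4.png",c["image"][...,::-1])
    Q=cloud(c).reshape(-1,3)
    for z0,z1 in((.09,.155),(.2025,.212)):
        q=Q[(Q[:,0]>.55)&(Q[:,0]<.608)&(Q[:,1]>-.16)&(Q[:,1]<-.02)&(Q[:,2]>z0)&(Q[:,2]<z1)]
        if len(q)>20: print(n,len(q),q.min(0).round(3),q.max(0).round(3),cv2.minAreaRect(q[:,:2].astype(np.float32)))
a=np.hstack([cv2.imread("pics/scene4.png")[170:370,280:480],cv2.imread("pics/side4.png")[100:300,230:430]])
cv2.imwrite("pics/c4.png",cv2.resize(a,None,fx=2,fy=2,interpolation=3))
E
```

```text
t 8.12 pos [ 0.5856 -0.0931  0.3108] shift [259.1  -9.3  39.7] twist [0.61 0.19 3.4 ] F [ 0.7 -0.  -0.9] w 1.003
scene 1377 [ 0.576 -0.15   0.09 ] [ 0.591 -0.038  0.155] ((0.5848079323768616, -0.09408046305179596), (0.11185429245233536, 0.014400118961930275), 87.69820404052734)
scene 83 [ 0.58  -0.109  0.203] [ 0.592 -0.08   0.209] ((0.5855439901351929, -0.09456287324428558), (0.02898857183754444, 0.01175723783671856), 89.56352233886719)
side 276 [ 0.578 -0.142  0.091] [ 0.591 -0.033  0.155] ((0.5848511457443237, -0.08746768534183502), (0.10864023864269257, 0.010922402143478394), 88.01683044433594)
side 39 [ 0.58  -0.099  0.203] [ 0.59  -0.073  0.209] ((0.5852983593940735, -0.08572807908058167), (0.026045840233564377, 0.009692598134279251), 88.13909149169922)
wrist 2396 [ 0.578 -0.147  0.09 ] [ 0.592 -0.037  0.155] ((0.5849783420562744, -0.0921030342578888), (0.10956379771232605, 0.010668003000319004), 88.45317077636719)
wrist 808 [ 0.58  -0.106  0.203] [ 0.591 -0.077  0.208] ((0.5854747295379639, -0.09162723273038864), (0.02826043777167797, 0.010278275236487389), 89.23916625976562)
```

View pics/c4.png

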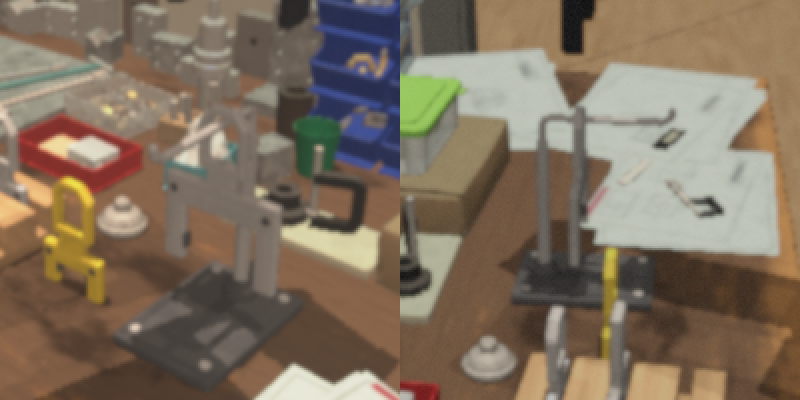

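The large gauge hangs from the arm near the post, plumb and square, with its top at 0.208. Next is the small gauge.

Request:
arm_command --xyz '[[0.018,-0.001,0],[0.045,-0.002,0],[0.075,-0.003,0],[0.106,-0.004,0],[0.138,-0.005,0],[0.17,-0.006,0.005],[0.202,-0.007,0.012],[0.23,-0.008,0.022],[0.252,-0.009,0.034],[0.259,-0.0093,0.04]]' --twist '[[0,0,0],[0,0,0.4],[0,0,0.8],[0,0,1.2],[0,0,1.6],[0,0,2],[0,0,2.5],[0,0,3],[0,0,3.4],[0,0,3.4]]'

```text
time: 9.1
eef_pos: [0.5813, 0.1691, 0.261]
ee_rot: [-2.311, -2.123, 0.005]
ft_force: [0.1, 0.2, 0.5]
width: 0.999
```

```bash
python3 - <<'E'
from h import *
c=camera("wrist"); Q=cloud(c).reshape(-1,3)
go(.584,.166,.110,85)
for n,x0,x1,z0,z1 in(("small top",.56,.61,.12,.14),("small sh",.56,.61,.05,.065)):
    q=Q[(Q[:,0]>x0)&(Q[:,0]<x1)&(Q[:,1]>.08)&(Q[:,1]<.28)&(Q[:,2]>z0)&(Q[:,2]<z1)]
    if len(q)>20: print(n,len(q),cv2.minAreaRect(q[:,:2].astype(np.float32)),np.median(q,0).round(4))
E
```

```text
t 9.15 pos [0.5813 0.1686 0.2604] shift [ -2.3   3.7 150.4] twist [-0.32  0.03  0.17] F [-0.9  0.9 -1.3] w 1.001
small top 855 ((0.5845602750778198, 0.16617216169834137), (0.03554399311542511, 0.010350874625146389), 85.00981140136719) [0.5838 0.1661 0.1272]
small sh 604 ((0.5841014981269836, 0.16572356224060059), (0.06923413276672363, 0.010957703925669193), 85.38565826416016) [0.5815 0.1655 0.0573]
```

Request:
arm_command --xyz '[[0,0,0.02],[0,0,0.04],[0,0,0.04],[0,0,0.04]]' --twist '[[0,0,0],[0,0,0],[0,0,0],[0,0,0]]'

```text
time: 9.48
eef_pos: [0.5825, 0.1652, 0.2234]
ee_rot: [-2.316, -2.12, 0.003]
ft_force: [0.6, -0.2, 0.4]
width: 1.001
```

```bash
python3 -c "
from h import *
go(.5842,.166,.110,85)"
```

```text
t 9.48 pos [0.5825 0.1652 0.2234] shift [  1.    1.9 113.4] twist [-0.12  0.03 -0.06] F [ 0.6 -0.2  0.4] w 1.001
```

Request:
arm_command --xyz '[[0.0008,0.001,0.015],[0.0008,0.001,0.038],[0.0008,0.001,0.062],[0.0008,0.001,0.085],[0.0008,0.001,0.1],[0.0008,0.001,0.11],[0.0008,0.001,0.112],[0.0008,0.001,0.112]]' --twist '[[0,0,0],[0,0,0],[0,0,0],[0,0,0],[0,0,0],[0,0,0],[0,0,0],[0,0,0]]'

```text
time: 10.15
eef_pos: [0.5841, 0.1667, 0.1125]
ee_rot: [2.316, 2.122, 0.001]
ft_force: [-0.2, 0.1, -0.2]
width: 0.999
```

Request:
arm_command --xyz '[[0,0,0],[0,0,0],[0,0,0],[0,0,0],[0,0,0],[0,0,0],[0,0,0],[0,0,0]]' --twist '[[0,0,0],[0,0,0],[0,0,0],[0,0,0],[0,0,0],[0,0,0],[0,0,0],[0,0,0]]' --hand 255

```text
time: 10.82
eef_pos: [0.5836, 0.167, 0.1119]
ee_rot: [2.316, 2.122, -0.0]
ft_force: [-0.0, -0.6, 1.6]
width: 0.495
```

Request:
arm_command --xyz '[[0,0,-0.01],[0,0,-0.025],[0,0,-0.045],[0,0,-0.07],[0,0,-0.1],[0,0,-0.13],[0,0,-0.16],[0,0,-0.18],[0,0,-0.18],[0,0,-0.18]]' --twist '[[0,0,0],[0,0,0],[0,0,0],[0,0,0],[0,0,0],[0,0,0],[0,0,0],[0,0,0],[0,0,0],[0,0,0]]'

```text
time: 11.65
eef_pos: [0.5834, 0.1671, 0.2919]
ee_rot: [2.316, 2.122, 0.001]
ft_force: [-0.2, 0.2, -3.0]
width: 0.492
```

```bash
python3 -c "
from h import *
go(.44,-.09,.29,88.4)"
```

```text
t 11.65 pos [0.5834 0.1671 0.2919] shift [-268.6 -120.5    1.8] twist [ 0.05 -0.01 -3.4 ] F [-0.2  0.2 -3. ] w 0.492
```

Request:
arm_command --xyz '[[-0.01,-0.008,0],[-0.03,-0.022,0],[-0.056,-0.038,0],[-0.085,-0.054,0],[-0.115,-0.07,0],[-0.145,-0.084,0],[-0.175,-0.096,0],[-0.203,-0.106,0],[-0.23,-0.114,0],[-0.252,-0.1205,0]]' --twist '[[0,0,0],[0,0,-0.4],[0,0,-0.8],[0,0,-1.2],[0,0,-1.6],[0,0,-2],[0,0,-2.5],[0,0,-3],[0,0,-3.4],[0,0,-3.4]]'

```text
time: 12.48
eef_pos: [0.4399, -0.0747, 0.2899]
ee_rot: [-2.25, -2.187, 0.002]
ft_force: [1.2, -0.7, -2.2]
width: 0.492
```

Request:
arm_command --xyz '[[-0.01,0,0.01],[-0.0165,0,0.03],[-0.0165,0,0.045],[-0.0165,0,0.05],[-0.0165,0,0.05],[-0.0165,0,0.05]]' --twist '[[0,0,0],[0,0,0],[0,0,0],[0,0,0],[0,0,0],[0,0,0]]'

```text
time: 12.98
eef_pos: [0.441, -0.0897, 0.2415]
ee_rot: [-2.251, -2.19, 0.001]
ft_force: [-0.1, 0.3, -2.4]
width: 0.494
```

```bash
python3 - <<'E'
from h import *
go(.44,-.0905,.215,88.4)
c=camera("wrist"); Q=cloud(c).reshape(-1,3)
q=Q[(Q[:,0]>.41)&(Q[:,0]<.465)&(Q[:,1]>-.16)&(Q[:,1]<-.02)&(Q[:,2]>.12)&(Q[:,2]<.195)]
print(q.min(0).round(3),q.max(0).round(3),cv2.minAreaRect(q[:,:2].astype(np.float32)))
E
```

```text
t 12.98 pos [ 0.441  -0.0897  0.2415] shift [-0.8 -0.9 26.5] twist [-0.07 -0.03  0.02] F [-0.1  0.3 -2.4] w 0.494
[ 0.435 -0.124  0.145] [ 0.447 -0.055  0.195] ((0.44090768694877625, -0.08943135291337967), (0.06986474990844727, 0.010252488777041435), 88.30956268310547)
```

Request:
arm_command --xyz '[[0.0005,0,0.014],[0.0005,0,0.026],[0.0005,0.008,0.026],[0.0005,0.024,0.026],[0.001,0.044,0.026],[0.001,0.064,0.026],[0.001,0.082,0.026],[0.001,0.094,0.026],[0.001,0.1,0.026],[0.001,0.1,0.026]]' --twist '[[0,0,0],[0,0,0],[0,0,0],[0,0,0],[0,0,0],[0,0,0],[0,0,0],[0,0,0],[0,0,0],[0,0,0]]'

```text
time: 13.87
eef_pos: [0.5423, -0.0917, 0.2162]
ee_rot: [2.251, 2.19, 0.001]
ft_force: [-0.5, -0.1, -2.5]
width: 0.491
```

Request:
arm_command --xyz '[[0,0,0.006],[0,0,0.012],[0,0,0.017],[0,0,0.021],[0,0,0.024],[0,0,0.024]]' --twist '[[0,0,0],[0,0,0],[0,0,0],[0,0,0],[0,0,0],[0,0,0]]'

```text
time: 14.37
eef_pos: [0.5407, -0.0918, 0.1911]
ee_rot: [-2.252, -2.189, 0.001]
ft_force: [-0.2, 0.5, -2.3]
width: 0.495
```

```bash
python3 - <<'E'
from h import *
go(.541,-.0915,.190,88.4)
for n in("scene","side"):
    c=camera(n); cv2.imwrite(f"pics/{n}5.png",c["image"][...,::-1])
a=np.hstack([cv2.imread("pics/scene5.png")[170:370,280:480],cv2.imread("pics/side5.png")[100:300,230:430]])
cv2.imwrite("pics/c5.png",cv2.resize(a,None,fx=2,fy=2,interpolation=3))
E
```

```text
t 14.37 pos [ 0.5407 -0.0918  0.1911] shift [0.3 0.3 1.1] twist [-0.07 -0.02 -0.02] F [-0.2  0.5 -2.3] w 0.495
```

View pics/c5.png

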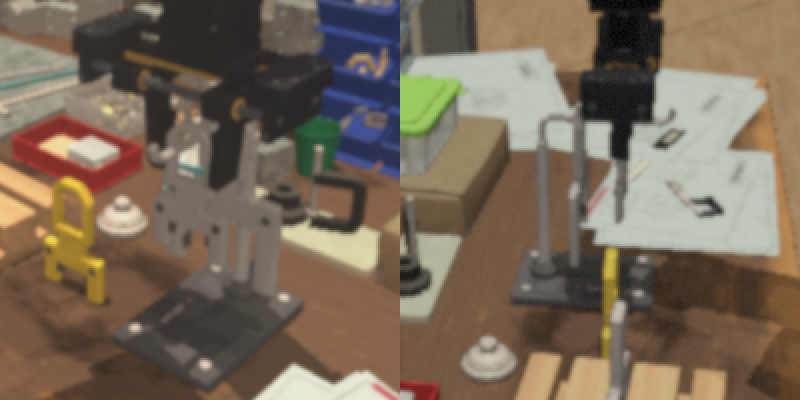

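The small gauge's eye is on the arm, in front of the large gauge, and the solid gauge still stands in the rack. I lower the last bit.

Request:
arm_command --xyz '[[0,0,0.001],[0,0,0.0015],[0,0,0.0015]]' --twist '[[0,0,0],[0,0,0],[0,0,0]]'

```text
time: 14.72
eef_pos: [0.5411, -0.0918, 0.1903]
ee_rot: [2.252, 2.19, 0.0]
ft_force: [0.8, -0.4, -2.8]
width: 0.494
```

Request:
arm_command --xyz '[[0,0,0.001],[0,0,0.0015],[0,0,0.0015]]' --twist '[[0,0,0],[0,0,0],[0,0,0]]'

```text
time: 14.97
eef_pos: [0.5412, -0.0918, 0.1891]
ee_rot: [2.252, 2.19, 0.0]
ft_force: [-1.3, -0.1, 1.4]
width: 0.494
```

Contact has begun (-2.8 → +1.4 N). Release and lift.

Request:
arm_command --xyz '[[0,0,0],[0,0,0],[0,0,0],[0,0,0],[0,0,0],[0,0,0],[0,0,0]]' --twist '[[0,0,0],[0,0,0],[0,0,0],[0,0,0],[0,0,0],[0,0,0],[0,0,0]]' --hand 0

```text
time: 15.55
eef_pos: [0.5411, -0.0918, 0.1887]
ee_rot: [2.252, 2.19, -0.0]
ft_force: [-0.5, 0.5, 0.5]
width: 0.99
```

Request:
arm_command --xyz '[[0,0,-0.01],[0,0,-0.03],[0,0,-0.06],[0,0,-0.09],[0,0,-0.12],[0,0,-0.14],[0,0,-0.14],[0,0,-0.14],[0,0,-0.14],[0,0,-0.14]]' --twist '[[0,0,0],[0,0,0],[0,0,0],[0,0,0],[0,0,0],[0,0,0],[0,0,0],[0,0,0],[0,0,0],[0,0,0]]'

```text
time: 16.38
eef_pos: [0.5408, -0.0917, 0.3276]
ee_rot: [-2.251, -2.189, 0.002]
ft_force: [-0.6, -1.3, -0.6]
width: 0.999
```

```bash
python3 - <<'E'
from h import *
go(.541,-.0915,.190,88.4)
for k in range(2):
  for n in("scene","side","wrist"):
    c=camera(n); cv2.imwrite(f"pics/{n}6.png",c["image"][...,::-1])
    Q=cloud(c).reshape(-1,3)
    for m,x0,x1,z0,z1 in(("large",.565,.605,.1,.15),("large top",.565,.605,.203,.215),("small",.52,.56,.1,.15),("small top",.52,.56,.203,.215),("solid top",.51,.55,.14,.16)):
        s=.28 if m[:2]=="so" else 0
        q=Q[(Q[:,0]>x0)&(Q[:,0]<x1)&(Q[:,1]>-.16+s)&(Q[:,1]<-.02+s)&(Q[:,2]>z0)&(Q[:,2]<z1)]
        if len(q)>20: r=cv2.minAreaRect(q[:,:2].astype(np.float32)); print(n,m,len(q),np.round(r[0],4),np.round(r[1],3),round(r[2],1),q[:,2].max().round(4))
a=np.hstack([cv2.imread("pics/scene6.png")[170:370,230:430],cv2.imread("pics/side6.png")[100:300,230:430]])
cv2.imwrite("pics/c6.png",cv2.resize(a,None,fx=2,fy=2,interpolation=3))
E
```

```text
t 16.38 pos [ 0.5408 -0.0917  0.3276] shift [1.000e-01 5.000e-01 1.376e+02] twist [-0.13 -0.05 -0.01] F [-0.6 -1.3 -0.6] w 0.999
scene large 752 [ 0.585  -0.0947] [0.11  0.014] 88.8 0.15
scene large top 75 [ 0.5854 -0.0943] [0.012 0.026] 4.1 0.2084
scene small 779 [ 0.5411 -0.0936] [0.071 0.013] 87.0 0.1497
scene small top 80 [ 0.542  -0.0933] [0.012 0.027] 1.5 0.2077
scene solid top 71 [0.5308 0.1832] [0.029 0.01 ] 80.2 0.1493
side large 230 [ 0.585  -0.0881] [0.11  0.011] 88.2 0.1472
side large top 35 [ 0.585  -0.0883] [0.03  0.009] 87.4 0.209
side small 165 [ 0.5422 -0.0897] [0.07  0.011] 88.4 0.1492
side small top 38 [ 0.5416 -0.088 ] [0.029 0.01 ] 85.8 0.2094
side solid top 87 [0.5305 0.1886] [0.03 0.01] 84.7 0.1507
wrist large 2257 [ 0.5851 -0.0925] [0.109 0.011] 88.3 0.1499
wrist large top 592 [ 0.5853 -0.0918] [0.028 0.01 ] 88.1 0.2079
wrist small 954 [ 0.5421 -0.0917] [0.069 0.011] 88.4 0.1496
wrist small top 670 [ 0.542  -0.0912] [0.028 0.01 ] 89.5 0.2081
scene large 753 [ 0.5861 -0.0947] [0.109 0.014] 87.0 0.1499
scene large top 78 [ 0.5853 -0.0939] [0.028 0.011] 87.5 0.208
scene small 792 [ 0.5411 -0.0937] [0.07  0.012] 87.0 0.1499
scene small top 81 [ 0.5417 -0.093 ] [0.026 0.012] 87.9 0.2082
scene solid top 70 [0.5314 0.1839] [0.029 0.011] 85.3 0.1497
side large 229 [ 0.5849 -0.088 ] [0.112 0.011] 88.1 0.1499
side large top 34 [ 0.585  -0.0861] [0.027 0.01 ] 86.6 0.2102
side small 164 [ 0.5422 -0.0904] [0.073 0.011] 88.2 0.1478
side small top 38 [ 0.5416 -0.0874] [0.03  0.009] 87.2 0.2095
side solid top 89 [0.5304 0.1885] [0.032 0.01 ] 87.2 0.1506
wrist large 2286 [ 0.5848 -0.0924] [0.109 0.011] 88.2 0.1498
wrist large top 609 [ 0.5856 -0.0919] [0.028 0.011] 89.9 0.2075
wrist small 947 [ 0.5417 -0.0918] [0.069 0.01 ] 88.2 0.15
wrist small top 658 [ 0.542 -0.091] [0.028 0.01 ] 87.4 0.2084
```

View pics/c6.png

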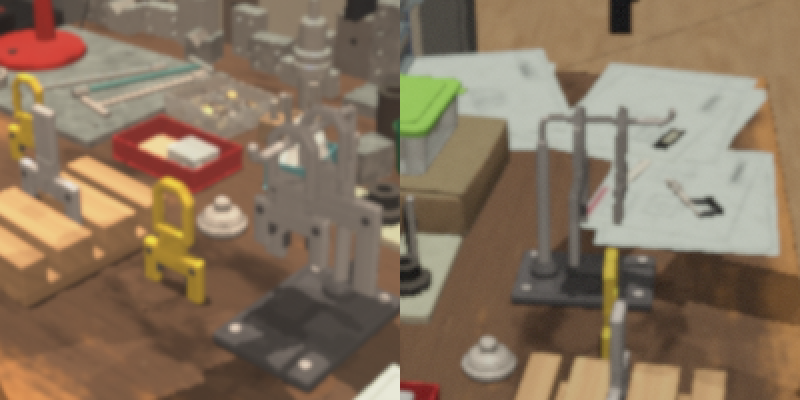

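Both gauges hang plumb and still, the solid gauge is in the rack, and the gripper is clear above.

```bash
python3 -c "
from h import *
print(finish_job())"
```

```text
the job is handed in; nothing more can be done
None
```

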